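# Load the sample-changer rack in run order

## Task

Move the four amber sample bottles from the white carrying rack into the empty steel rack of the sample changer, one to a cell and in the same order: the bottle next to the carrying rack's loop handle goes into the cell next to the steel rack's loop handle, and so on along the row. Keep the bottles upright and do not drop them, and leave every bottle standing flat on the floor of its cell. Do not disturb the wash bottle or the beaker.

Things in the scene. Friction and masses are not known exactly. Their poses are not given: they have to be found in the camera images.
- bottle_1: The first sample bottle from the loop-handle end of the white carrying rack. All four look alike: round, amber glass, white screw cap, 95 mm high. Origin: centre of its underside, z up. It is 41 mm in diameter up to 53 mm height, then shoulder and 30 mm neck; the cap is 36 mm in diameter from 70 to 95 mm height (the top): grip it there. About 120 g.
- bottle_2: The second sample bottle from the loop-handle end of the white carrying rack. All four look alike: round, amber glass, white screw cap, 95 mm high. Origin: centre of its underside, z up. The white rack: one straight row of square cells 64 mm apart, floor 4 mm thick, walls 32 mm high, 66 mm wide, 259 mm long; a flat D-shaped finger loop sticks out 35 mm at one end only.
- bottle_3: The third sample bottle from the loop-handle end of the white carrying rack. All four look alike: round, amber glass, white screw cap, 95 mm high. Origin: centre of its underside, z up. Bottles may stand up to 5 mm off the middle of their white cells.
- bottle_4: The fourth sample bottle from the loop-handle end of the white carrying rack. All four look alike: round, amber glass, white screw cap, 95 mm high. Origin: centre of its underside, z up.
- cell_1: The first cell from the loop-handle end of the steel rack, for bottle_1. Open square grey plastic cell, 57 mm inside, 62 mm outside, 28 mm high, floor 2.5 mm thick. Origin: centre of its underside, 4 mm above the bench; z up, y along the row to the handle.
- cell_2: The second cell from the loop-handle end of the steel rack, for bottle_2. Open square grey plastic cell, 57 mm inside, 62 mm outside, 28 mm high, floor 2.5 mm thick. Origin: centre of its underside, 4 mm above the bench; z up, y along the row to the handle. The four cells sit 64 mm apart in a steel channel 72 mm wide, 264 mm long, at most 30 mm high; a flat D-shaped steel finger loop sticks out 35 mm at one end only.
- cell_3: The third cell from the loop-handle end of the steel rack, for bottle_3. Open square grey plastic cell, 57 mm inside, 62 mm outside, 28 mm high, floor 2.5 mm thick. Origin: centre of its underside, 4 mm above the bench; z up, y along the row to the handle. Both racks are fixed to the bench, one on the left and one on the right, either way, and turned in any direction.
- cell_4: The fourth cell from the loop-handle end of the steel rack, for bottle_4. Open square grey plastic cell, 57 mm inside, 62 mm outside, 28 mm high, floor 2.5 mm thick. Origin: centre of its underside, 4 mm above the bench; z up, y along the row to the handle.
- wash_bottle: Bystander: white plastic wash bottle with blue cap and bent spout, 66 mm in diameter, 180 mm high, standing loose beyond the racks. Origin: centre of its underside, z up.
- beaker: Bystander: empty glass beaker, 60 mm in diameter at the rim, 75 mm high, standing loose beyond the racks. Origin: centre of its underside, z up.

How it is judged:
By the outcome, as a careful person would: the job done as asked, in the order asked, and still so for the second after the job is handed in, with the robot touching nothing.
It also fails if it takes over 90 s, if anything falls off the work surface, if the arm or the gripper's body presses on something with over 40 N, if the wrist force passes 120 N, or if a joint passes its speed limit or range.

## Robot

A 7-joint arm with a two-finger parallel gripper is mounted at the origin on the work surface. World frame = base frame: x ahead of the robot, y to its left, z up, the work surface at z = 0. Lengths are in m, angles in rad, forces in N, time in s.
With the tool pointing down it reaches from about 0.4 to 0.925 m from the base axis. Payload 5.6 kg.
Tool frame: the origin (TCP) lies at the very end of the fingers, on their centre line; the grasp point (between the pads) lies 19 mm behind it (bot.grasp_offset is the distance from the TCP to the grasp point, in m); x points along the fingers, y is the direction in which the jaws open and shut, and the axes are right-handed (so a half turn about x gives the same grasp; the last joint's range is limited). The gripper opens to 85 mm and grips with 20 to 120 N. Pads are 22 mm wide; open, the fingers measure 114 mm over their backs; the gripper's body (76 mm by 85 mm) begins 54 mm behind the grasp point. The pads swing forward as they close: fully open they stand 13 mm farther back than shut.
Start: joints at [1.062, 0.468, -0.012, 1.603, 0.006, 1.071, -0.056], TCP at [0.292, -0.581, 0.231] pointing down, gripper open.
Joint ranges: [-2.53, 2.53], [-0.31, 2.02], [-1.57, 1.55], [0.28, 2.44], [-1.29, 4.43], [0.15, 1.84], [-2.92, 2.92]. Speed limits (rad/s): [2.57, 2.57, 3.14, 3.14, 3.14, 3.14, 3.14].

## Interface

Orientations are given as [roll, pitch, yaw] about the fixed x, y, z axes, in that order (R = Rz(yaw) Ry(pitch) Rx(roll)).
In Python, from rig import bot gives the robot as it stands.
- The arm moves only by the tool drive_tool, never from a script. Its argument "targets" is a list that holds one entry, the list of rows, each a list of 7 numbers: the shift along the tool's x, y, z in mm, then the turn, a rotation vector about the tool's x, y, z in rad, then the finger opening in mm, from 0 to 85.4. A call has exactly 10 rows; each row shifts and turns the commanded pose from where the row before left it, along the tool's axes as they then stand; what a row does not reach is not made up. A row lasts 1/8 s, in which the tool goes at most 62.5 mm and 10.7 degrees, less where a joint would pass 70% of its speed; a pose out of reach is approached as far as the arm can. A call is refused whole if a number of a shift passes 62.5 or a number of a turn 0.188, either way. A call with a gripper value outside its range is refused whole. The fingers move at their own pace and stop on an object; "force" is the grip in N (left out, the last holds). Time passes only in rows, so rows that do not move let the fingers close, or fill a call up. It gives the time, the measured TCP pose, the force and the opening at its end, in the units of the state.
- bot.get_state(): the state, without advancing time (a new reading comes with each control period).
- bot.capture(name): name is "scene" or "side" or "wrist"; returns a dict with "img" (400x640x3 uint8, red, green, blue), "fx", "fy", "cx", "cy" (pixels), "dist" ([k1, k2, p1, p2, k3] as OpenCV has them; the pictures are not rectified), "R" (3x3) and "t" (3): a world point X has camera coordinates R X + t; the wrist camera has in their place "T_tool_cam" (4x4, takes a point from camera to tool coordinates, whose origin is the TCP and whose axes are the tool frame's). Camera axes: x right, y down, z forward; pixel columns grow to the right and rows downward; lengths in m; the calibration is good to about 2 mm. A picture is of the moment at which its call begins: read the wrist's pose just before it. There is no depth.
- bot.finish_job(): hands the job in, once; it reports no verdict.
Trained networks look in the newest picture that a camera, given by its name, has taken for a name from the list of things; names that differ only in an ending like _2 or _b are one class to them, and where a whole thing is asked for, a point or a joint stands for the part that bears it (a point fixed in the world has none). Each returns a list of dicts, best first, with "confidence" (0 to 1); they miss things now and then, are a little off and sometimes report something else, mostly with a low value. They report only what shows in the picture. A call takes as long as a camera call.
- bot.boxes_of(camera, thing): "pixel" ([column, row] in pixels, amid what is visible of it).
- bot.silhouettes(camera, thing): "region" (400x640 bool, what is visible of it) and "pixel" ([column, row] in pixels, amid what is visible of it).
- bot.landmark_of(camera, thing): "pixel" ([column, row] in pixels: a listed point, or the origin of a listed thing).
The state is a dict: "time_s": time; "joint_positions": joint angles; "dq": joint speeds; "tau": joint torques, N m; "position": TCP position; "tool_rot": TCP orientation; "wrist_force": force on the tool from outside, world axes, zero at the start; "wrist_torque": the same for the moment, N m; "grip_width": finger opening in m.
Only numpy, scipy, OpenCV 4.12 (cv2) and the standard library are available. Lean on these libraries where they do the work, as an engineer would, in place of code of your own. Each camera call takes 0.05 s, during which the arm holds its last target. There are 200 camera calls.

## Working session

There is one attempt and no reset: what is moved stays moved. The work goes in short steps, Python scripts to look and compute and a tool call to move; the robot and the scene stay as the last step left them, time stands still between calls to the robot, and variables do not carry over. Pictures are saved under pics/ and viewed, about 12 in all and at most 16, crops included, and the job is handed in when it is done.

Besides the shell and the picture viewer there is one more tool, called after "Emit:" as name(argument=value, ...), one argument or row to a line, values as JSON. drive_tool: Moves the arm, as the interface text tells. Its arguments: {"type":"object","properties":{"targets":{"type":"array","items":{"type":"array","items":{"type":"array","items":{"type":"number"}}}},"force":{"type":"number"}},"required":["targets"]}

```bash
mkdir -p pics; ls; python3 - <<'E'
from rig import bot
import cv2,numpy as np
s=bot.get_state();print({k:np.round(v,3) for k,v in s.items()})
for c in ("scene","side"):
    d=bot.capture(c);cv2.imwrite(f"pics/{c}0.png",d["img"][:,:,::-1])
    print(c,np.round(-np.array(d["R"]).T@d["t"],3))
    for n in ("bottle_1","cell_1","wash_bottle","beaker"):
        print(n,[(np.round(r["pixel"]).tolist(),round(r["confidence"],2)) for r in bot.landmark_of(c,n)])
E
```

```text
pics
{'time_s': np.float64(0.0), 'joint_positions': array([ 1.062,  0.468, -0.012,  1.604,  0.006,  1.071, -0.056]), 'dq': array([ 0.   ,  0.   ,  0.001, -0.   , -0.001,  0.   , -0.001]), 'tau': array([-0.0000e+00, -5.3239e+01,  2.1000e-02, -2.5130e+01,  1.1000e-02,
        8.0000e-03, -0.0000e+00]), 'position': array([ 0.292, -0.58 ,  0.23 ]), 'tool_rot': array([-1.505,  1.569,  2.102]), 'wrist_force': array([-0.587,  0.243,  0.674]), 'wrist_torque': array([-0.045,  0.036,  0.003]), 'grip_width': np.float64(0.086)}
scene [1.333 0.126 0.821]
bottle_1 [([274.0, 199.0], 0.92), ([247.0, 175.0], 0.69), ([260.0, 186.0], 0.59)]
cell_1 [([409.0, 220.0], 0.85), ([390.0, 229.0], 0.83), ([441.0, 194.0], 0.72), ([426.0, 206.0], 0.64)]
wash_bottle [([296.0, 263.0], 0.8)]
beaker [([349.0, 272.0], 0.7)]
side [0.464 0.502 0.482]
bottle_1 [([386.0, 150.0], 0.94), ([368.0, 158.0], 0.82), ([343.0, 165.0], 0.81), ([318.0, 178.0], 0.81)]
cell_1 [([291.0, 290.0], 0.97), ([311.0, 322.0], 0.81), ([338.0, 361.0], 0.77), ([267.0, 266.0], 0.55)]
wash_bottle [([246.0, 179.0], 0.62)]
beaker [([225.0, 217.0], 0.9)]
```

View pics/scene0.png

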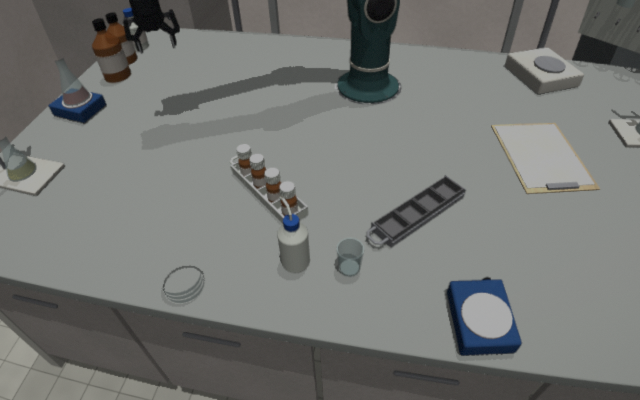

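View pics/side0.png

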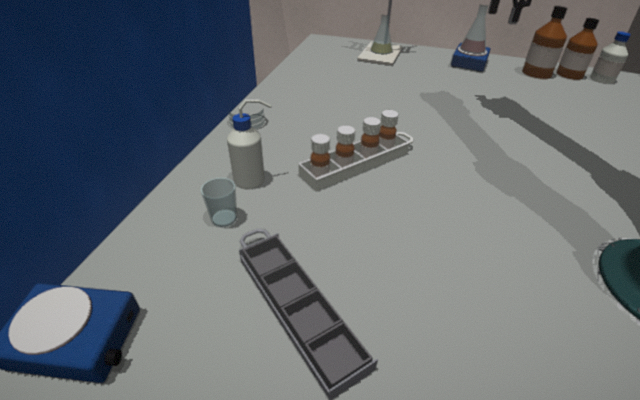

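The steel rack's loop is at scene (376,238), the beaker end. The white rack's loop is at scene (236,160) and side (405,138), the end nearest the robot. Next I back-project the network points from both cameras.

```bash
cat > h.py <<'E'
from rig import bot
import cv2,numpy as np
from scipy.spatial.transform import Rotation as Ro
def pose(s=None):
    s=s or bot.get_state(); return Ro.from_euler("xyz",s["tool_rot"]).as_matrix(),np.array(s["position"])
def cam(c):
    if c=="wrist":
        Rt,p=pose(); d=bot.capture(c); T=np.array(d["T_tool_cam"])
        Rc=Rt@T[:3,:3]; o=Rt@T[:3,3]+p
    else:
        d=bot.capture(c); Rc=np.array(d["R"]).T; o=-Rc@np.array(d["t"])
    d["Rc"]=Rc; d["o"]=o; d["K"]=np.array([[d["fx"],0,d["cx"]],[0,d["fy"],d["cy"]],[0,0,1.]]); return d
def back(d,px,z):
    u=cv2.undistortPoints(np.array(px,float).reshape(-1,1,2),d["K"],np.array(d["dist"]))[:,0]
    r=np.c_[u,np.ones(len(u))]@d["Rc"].T
    return (d["o"]+r*((z-d["o"][2])/r[:,2])[:,None])[:,:2]
def proj(d,X):
    R=d["Rc"].T; return cv2.projectPoints(np.array(X,float).reshape(-1,1,3),cv2.Rodrigues(R)[0],-R@d["o"],d["K"],np.array(d["dist"]))[0][:,0]
E
python3 - <<'E'
from h import *
for c in ("scene","side"):
    d=cam(c)
    for n,z in (("bottle_1",.004),("cell_1",.004),("wash_bottle",0),("beaker",0)):
        L=bot.landmark_of(c,n)
        print(c,n,np.round(back(d,[r["pixel"] for r in L],z),4).tolist(),[round(r["confidence"],2) for r in L])
d=cam("wrist");cv2.imwrite("pics/w0.png",d["img"][:,:,::-1]);print(np.array(d["T_tool_cam"]).round(3), pose()[0].round(3))
E
```

```text
scene bottle_1 [[0.6306, -0.1178], [0.5552, -0.2209], [0.5117, -0.2681], [0.5823, -0.1668]] [0.89, 0.84, 0.7, 0.64]
scene cell_1 [[0.5528, 0.2187], [0.5854, 0.184]] [0.9, 0.88]
scene wash_bottle [[0.7784, -0.0695], [0.6427, 0.1343]] [0.56, 0.22]
scene beaker [[0.7714, 0.0604]] [0.93]
side bottle_1 [[0.5481, -0.215], [0.634, -0.1207], [0.5971, -0.1835], [0.7802, -0.0645]] [0.95, 0.9, 0.59, 0.21]
side cell_1 [[0.5945, 0.1832], [0.5003, 0.2659], [0.6454, 0.1363], [0.5519, 0.221]] [0.72, 0.71, 0.68, 0.6]
side wash_bottle [[0.7801, -0.0632]] [0.7]
side beaker [[0.7752, 0.0468]] [0.9]
[[ 0.001 -0.283  0.959 -0.143]
 [ 1.     0.    -0.001 -0.001]
 [-0.     0.959  0.283 -0.072]
 [ 0.     0.     0.     1.   ]] [[-0.     0.449 -0.893]
 [-0.    -0.893 -0.449]
 [-1.     0.     0.   ]]
```

Emit:
drive_tool(
  targets=[
    [[-9,-28,-52,0,0,0,85],[-9,-28,-52,0,0,0,85],[-9,-28,-52,0,0,0,85],[-9,-28,-52,0,0,0,85],[-9,-28,-52,0,0,0,85],[-9,-28,-52,0,0,0,85],[-9,-28,-52,0,0,0,85],[-9,-28,-52,0,0,0,85],[0,0,0,-0.187,0,0,85],[0,0,0,-0.187,0,0,85]],
  ],
)

```text
time_s: 2.3
position: [0.5636, -0.1926, 0.3034]
tool_rot: [1.311, 1.571, -0.983]
wrist_force: [-0.2, -0.6, -0.3]
grip_width: 0.0852
```

```bash
python3 - <<'E'
from h import *
R,p=pose();print(R.round(3),p.round(4),bot.get_state()["joint_positions"].round(2))
d=cam("wrist");im=d["img"][:,:,::-1].copy();print(d["fx"])
L=bot.landmark_of("wrist","bottle_1");S=bot.silhouettes("wrist","bottle_1")
for r in L:
    print("lm",np.round(r["pixel"]),round(r["confidence"],2),back(d,[r["pixel"]],.004).round(4)); cv2.circle(im,tuple(int(v) for v in r["pixel"]),4,(0,255,0),2)
for r in S: print("sil",np.round(r["pixel"]),round(r["confidence"],2),r["region"].sum())
cv2.imwrite("pics/w1.png",im)
E
```

```text
[[ 0.     0.75  -0.661]
 [-0.    -0.661 -0.75 ]
 [-1.     0.     0.   ]] [ 0.5636 -0.1926  0.3034] [ 0.48  0.33 -0.27  1.65  0.09  1.18 -0.53]
299.9835755987062
lm [319.  88.] 0.93 [[ 0.6329 -0.1187]]
lm [322. 180.] 0.88 [[ 0.5503 -0.2191]]
lm [325. 217.] 0.75 [[ 0.514  -0.2678]]
lm [320. 133.] 0.67 [[ 0.5929 -0.1647]]
sil [320. 190.] 0.91 1152
sil [318.  82.] 0.88 983
sil [320. 140.] 0.84 878
sil [325. 233.] 0.8 1132
```

View pics/w1.png

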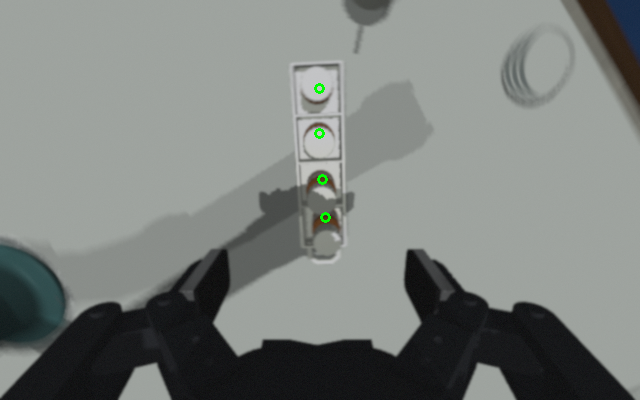

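The wrist view shows four caps near (317,83), (319,141), (321,198) and (325,243), with the loop past the last one. That makes the bottom one bottle_1. I'll refine the positions from the cap tops.

```bash
python3 - <<'E'
from h import *
d=cam("wrist")
P=back(d,[(325,243),(321,198),(319,141),(317,83)],.099);print(P.round(4))
im=cv2.resize(d["img"][50:280,250:400,::-1],None,fx=2.6,fy=2.6,interpolation=cv2.INTER_CUBIC)
t=np.linspace(0,2*np.pi,60)
for p in P:
    for z,c in ((.099,(0,255,0)),):
        q=proj(d,np.c_[p[0]+.018*np.cos(t),p[1]+.018*np.sin(t),0*t+z])
        q=(q+.5-[250,50])*2.6-.5
        cv2.polylines(im,[q.astype(np.int32)],True,c,1)
cv2.imwrite("pics/w1z.png",im)
E
```

```text
[[ 0.5106 -0.2667]
 [ 0.5464 -0.2191]
 [ 0.5901 -0.1669]
 [ 0.6303 -0.1189]]
```

View pics/w1z.png

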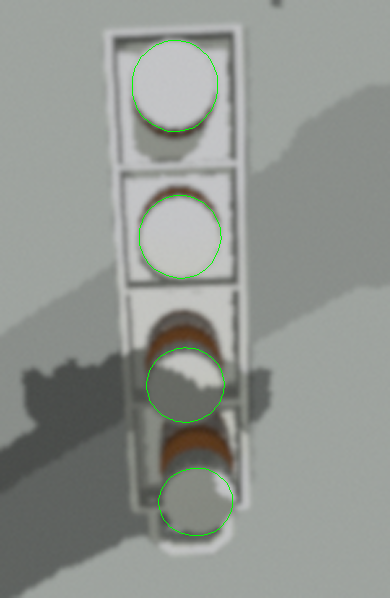

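Emit:
drive_tool(
  targets=[
    [[30,4.6,45.3,0,0,0,80],[30,4.6,45.3,0,0,0,80],[50,0,0,0,0,0,80],[50,0,0,0,0,0,80],[40,0,0,0,0,0,80],[25,0,0,0,0,0,80],[12,0,0,0,0,0,80],[0,0,0,0,0,0,80],[0,0,0,0,0,0,80],[0,0,0,0,0,0,60]],
  ],
  force=40,
)

```text
time_s: 3.75
position: [0.5101, -0.2678, 0.0675]
tool_rot: [1.777, 1.569, -0.526]
wrist_force: [0.1, 0.1, 0.8]
grip_width: 0.0636
```

Emit:
drive_tool(
  targets=[
    [[0,0,0,0,0,0,20],[0,0,0,0,0,0,20],[0,0,0,0,0,0,20],[0,0,0,0,0,0,20],[0,0,0,0,0,0,20],[0,0,0,0,0,0,20],[-10,0,0,0,0,0,20],[-30,0,0,0,0,0,20],[-50,0,0,0,0,0,20],[-50,0,0,0,0,0,20]],
  ],
)

```text
time_s: 5.0
position: [0.5087, -0.267, 0.2074]
tool_rot: [-1.366, 1.569, 2.616]
wrist_force: [1.6, -1.2, -2.1]
grip_width: 0.0349
```

Emit:
drive_tool(
  targets=[
    [[-10,-18.3,-43.6,-0.1736,0,0,20],[-10,-10.5,-46.1,-0.1736,0,0,20],[-10,-2.4,-47.2,-0.1736,0,0,20],[-10,5.8,-46.9,-0.1736,0,0,20],[-10,13.9,-45.2,-0.1736,0,0,20],[-10,21.5,-42.1,-0.1736,0,0,20],[-10,28.4,-37.8,-0.1736,0,0,20],[-10,34.5,-32.3,-0.1736,0,0,20],[-10,39.6,-25.9,-0.1736,0,0,20],[0,0,0,0,0,0,20]],
  ],
)

```text
time_s: 6.25
position: [0.6483, 0.14, 0.2967]
tool_rot: [2.347, 1.567, 1.615]
wrist_force: [-0.7, 0.4, -1.4]
grip_width: 0.0346
```

```bash
cat > cells.py <<'E'
from h import *
R,p=pose();print(R.round(3),p.round(4),bot.get_state()["joint_positions"].round(2))
d=cam("wrist");im=d["img"][:,:,::-1].copy();cv2.imwrite("pics/w2raw.png",im)
for r in bot.landmark_of("wrist","cell_1"):
    print("lm",np.round(r["pixel"]),round(r["confidence"],2),back(d,[r["pixel"]],.004).round(4)); cv2.circle(im,tuple(int(v) for v in r["pixel"]),3,(0,255,0),1)
cv2.imwrite("pics/w2.png",im)
E
python3 cells.py
```

```text
[[-0.     0.668  0.744]
 [ 0.004  0.744 -0.668]
 [-1.     0.003 -0.003]] [0.6483 0.14   0.2967] [ 0.18  0.53 -0.65  1.46  0.32  1.26  0.33]
lm [312.  12.] 0.98 [[0.4996 0.2672]]
lm [314. 113.] 0.79 [[0.5948 0.1844]]
lm [316. 166.] 0.77 [[0.6526 0.1366]]
lm [313.  63.] 0.74 [[0.546  0.2272]]
```

View pics/w2.png

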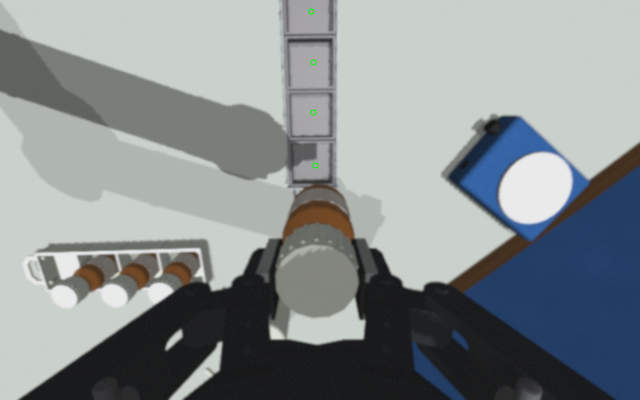

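The picture shows the bottle held upright and all four cells, at (312,12), (313,63), (314,113) and (316,166). I'll fit the 64 mm row and check it with an overlay.

```bash
python3 - <<'E'
from h import *
from scipy.optimize import least_squares
d=cam("wrist")
W=np.array([[.6526,.1366],[.5948,.1844],[.546,.2272],[.4996,.2672]])
k=np.array([1.5,.5,-.5,-1.5])*.064
f=lambda q:(np.c_[q[0]+k*np.cos(q[2]),q[1]+k*np.sin(q[2])]-W).ravel()
q=least_squares(f,[.57,.2,-.72]).x;print(q.round(4),f(q).round(4))
C=np.c_[q[0]+k*np.cos(q[2]),q[1]+k*np.sin(q[2])];print(C.round(4))
im=cv2.resize(d["img"][0:230,240:390,::-1],None,fx=2.6,fy=2.6,interpolation=cv2.INTER_CUBIC)
u=np.array([np.cos(q[2]),np.sin(q[2])]);v=np.array([-u[1],u[0]])
for c in C:
  for h,z,col in ((.0285,.032,(0,255,0)),(.0285,.0065,(0,0,255))):
    X=[np.r_[c+a*h*u+b*h*v,z] for a,b in((1,1),(1,-1),(-1,-1),(-1,1))]
    Q=(proj(d,X)+.5-[240,0])*2.6-.5
    cv2.polylines(im,[Q.astype(np.int32)],True,col,1)
cv2.imwrite("pics/w2z.png",im)
E
```

```text
[ 0.5732  0.2038 -0.7079] [-0.0064  0.0048  0.0028 -0.0014  0.0029 -0.0025  0.0007 -0.0009]
[[0.6462 0.1414]
 [0.5976 0.183 ]
 [0.5489 0.2247]
 [0.5003 0.2663]]
```

View pics/w2z.png

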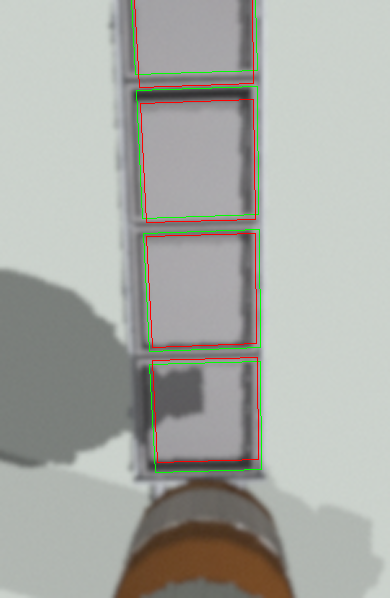

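The fit matches the cell dividers to about 1 mm, with a 1–2 mm sideways correction that the side view also gives. Lowering into cell_1.

Emit:
drive_tool(
  targets=[
    [[40,-2.2,-2.5,0,0,0,20],[50,0,0,0,0,0,20],[50,0,0,0,0,0,20],[40,0,0,0,0,0,20],[20,0,0,0,0,0,20],[10,0,0,0,0,0,20],[6,0,0,0,0,0,20],[5,0,0,0,0,0,20],[4,0,0,0,0,0,20],[0,0,0,0,0,0,20]],
  ],
)

```text
time_s: 7.65
position: [0.6455, 0.1347, 0.0714]
tool_rot: [0.062, 1.571, -0.677]
wrist_force: [-0.2, -0.2, -1.2]
grip_width: 0.0349
```

Emit:
drive_tool(
  targets=[
    [[0,2,-2,0,0,0,20],[1,0,0,0,0,0,20],[0,0,0,0,0,0,20],[0,0,0,0,0,0,20],[0,0,0,0,0,0,45],[0,0,0,0,0,0,60],[0,0,0,0,0,0,60],[-20,0,0,0,0,0,70],[-50,0,0,0,0,0,70],[-50,0,0,0,0,0,70]],
  ],
)

```text
time_s: 8.9
position: [0.6454, 0.1377, 0.1929]
tool_rot: [1.33, 1.57, 0.591]
wrist_force: [0.4, -0.2, 0.6]
grip_width: 0.0702
```

```bash
python3 - <<'E'
from h import *
d=cam("side");cv2.imwrite("pics/s1.png",cv2.resize(d["img"][180:,200:400,::-1],None,fx=2.6,fy=2.6))
L=bot.landmark_of("side","bottle_1");print(back(d,[r["pixel"] for r in L],.0065).round(4).tolist())
R,p=pose();print(R.round(3),p.round(4))
d=cam("wrist");cv2.imwrite("pics/w3.png",d["img"][:,:,::-1])
E
```

```text
[[0.6309, -0.1151], [0.5478, -0.2133], [0.6423, 0.1424], [0.5925, -0.1681]]
[[ 0.012  0.674  0.739]
 [ 0.003  0.739 -0.674]
 [-1.     0.01   0.007]] [0.6489 0.1394 0.1986]
```

View pics/s1.png

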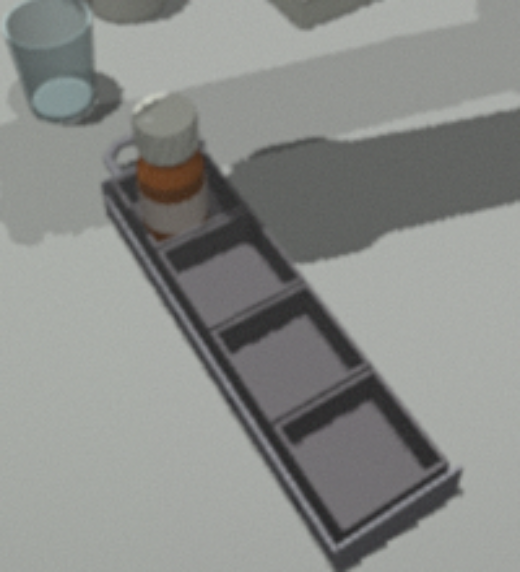

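Bottle_1 stands upright in the handle-end cell, well inside its walls. The arm overshoots a little after abrupt stops, so I'll taper the moves. Next is bottle_2.

Emit:
drive_tool(
  targets=[
    [[0,-17.9,9,0.168,0,0,75],[0,-35.4,26.1,0.168,0,0,80],[0,-33.3,34.6,0.168,0,0,80],[0,-27.1,39.6,0.168,0,0,80],[0,-20.1,43.6,0.168,0,0,80],[0,-12.5,46.4,0.168,0,0,80],[0,-4.1,43.8,0.168,0,0,80],[0,2.8,37.9,0.168,0,0,80],[0,5.2,21.4,0.168,0,0,80],[0,4,9.2,0,0,0,80]],
  ],
)

```text
time_s: 10.3
position: [0.5451, -0.2203, 0.19]
tool_rot: [-0.617, 1.57, -2.868]
wrist_force: [-0.7, -0.0, -0.9]
grip_width: 0.0799
```

Emit:
drive_tool(
  targets=[
    [[0,0,0,0,0,0,80],[0,0,0,0,0,0,80],[20,0,0,0,0,0,80],[20,0,0,0,0,0,80],[10,0,0,0,0,0,80],[0,0,0,0,0,0,80],[0,0,0,0,0,0,80],[0,0,0,0,0,0,80],[0,0,0,0,0,0,80],[0,0,0,0,0,0,80]],
  ],
)

```text
time_s: 11.55
position: [0.5461, -0.2192, 0.1405]
tool_rot: [1.513, 1.57, -0.738]
wrist_force: [-0.3, -1.2, 0.0]
grip_width: 0.0798
```

```bash
python3 - <<'E'
from h import *
R,p=pose();print(R.round(3),p.round(4))
e=np.array([.5464,-.2191])-p[:2];print((R[:2,1:].T@e*1e3).round(1))
E
```

```text
[[ 0.     0.777 -0.629]
 [-0.    -0.629 -0.777]
 [-1.     0.     0.   ]] [ 0.5461 -0.2192  0.1405]
[ 0.2 -0.3]
```

Emit:
drive_tool(
  targets=[
    [[30,0,0,0,0,0,80],[25,0,0,0,0,0,80],[12,0,0,0,0,0,80],[6,0,0,0,0,0,80],[0,0,0,0,0,0,50],[0,0,0,0,0,0,20],[0,0,0,0,0,0,20],[0,0,0,0,0,0,20],[0,0,0,0,0,0,20],[0,0,0,0,0,0,20]],
  ],
)

```text
time_s: 12.8
position: [0.5467, -0.2193, 0.0682]
tool_rot: [1.822, 1.569, -0.429]
wrist_force: [-0.0, -0.3, 6.9]
grip_width: 0.0349
```

Emit:
drive_tool(
  targets=[
    [[0,0,0,0,0,0,20],[-10,0,0,0,0,0,20],[-25,0,0,0,0,0,20],[-35,0,0,0,0,0,20],[-35,0,0,0,0,0,20],[-25,0,0,0,0,0,20],[-10,0,0,0,0,0,20],[0,0,0,0,0,0,20],[0,0,0,0,0,0,20],[0,0,0,0,0,0,20]],
  ],
)

```text
time_s: 14.05
position: [0.5454, -0.2189, 0.206]
tool_rot: [-1.262, 1.569, 2.77]
wrist_force: [-0.6, -0.2, -1.5]
grip_width: 0.0348
```

Emit:
drive_tool(
  targets=[
    [[0,-12.6,-20.4,-0.1693,0,0,20],[0,-17.3,-42.6,-0.1693,0,0,20],[0,-11.2,-50.8,-0.1693,0,0,20],[0,-2.4,-51.9,-0.1693,0,0,20],[0,6.3,-51.6,-0.1693,0,0,20],[0,14.9,-49.8,-0.1693,0,0,20],[0,21.3,-43,-0.1693,0,0,20],[0,24.7,-33.9,-0.1693,0,0,20],[0,18.6,-18.1,-0.1693,0,0,20],[0,8.2,-5.7,0,0,0,20]],
  ],
)

```text
time_s: 15.3
position: [0.5959, 0.1833, 0.2064]
tool_rot: [-2.906, 1.569, 2.65]
wrist_force: [-0.3, -0.3, -1.4]
grip_width: 0.0351
```

Emit:
drive_tool(
  targets=[
    [[0,0,0,0,0,0,20],[20,0,0,0,0,0,20],[20,0,0,0,0,0,20],[15,0,0,0,0,0,20],[5,0,0,0,0,0,20],[0,0,0,0,0,0,20],[0,0,0,0,0,0,20],[0,0,0,0,0,0,20],[0,0,0,0,0,0,20],[0,0,0,0,0,0,20]],
  ],
)

```text
time_s: 16.55
position: [0.5965, 0.1815, 0.1475]
tool_rot: [0.559, 1.57, -0.169]
wrist_force: [0.1, 0.1, -1.8]
grip_width: 0.0352
```

```bash
cat > go.py <<'E'
from h import *
import sys
t=np.array([float(v) for v in sys.argv[1:3]])
R,p=pose();print(R.round(3),p.round(4))
print("dy,dz mm",(R[:2,1:].T@(t-p[:2])*1e3).round(1))
d=cam("wrist");im=d["img"][:,:,::-1].copy();cv2.imwrite("pics/%s.png"%sys.argv[3],im)
L=bot.landmark_of("wrist","cell_1")
print([(np.round(r["pixel"]).tolist(),round(r["confidence"],2),back(d,[r["pixel"]],.004)[0].round(4).tolist()) for r in L])
E
python3 go.py .5967 .1818 w4
```

```text
[[ 0.     0.665  0.747]
 [-0.     0.747 -0.665]
 [-1.     0.     0.   ]] [0.5965 0.1815 0.1475]
dy,dz mm [ 0.3 -0.1]
[([312.0, 184.0], 0.93, [0.5926, 0.1801]), ([312.0, 116.0], 0.9, [0.5443, 0.2235]), ([310.0, 41.0], 0.75, [0.4958, 0.2645])]
```

View pics/w4.png

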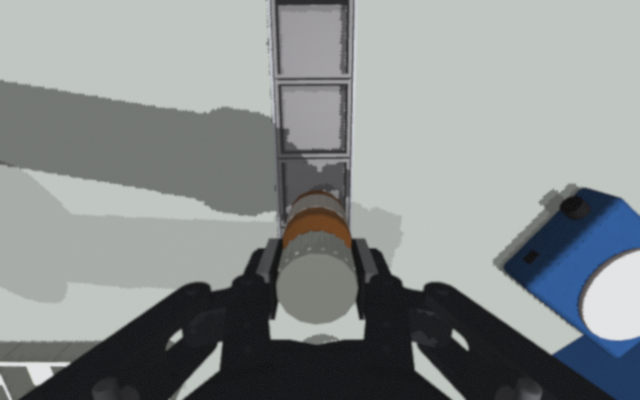

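A settled view shows the cells about 3 mm to image-left of my fit, so I'm taking the refined values: c2 (.5936,.181), c3 (.5452,.2227), c4 (.4968,.2648).

Emit:
drive_tool(
  targets=[
    [[20,-2.3,-1.8,0,0,0,20],[25,0,0,0,0,0,20],[15,0,0,0,0,0,20],[8,0,0,0,0,0,20],[5,0,0,0,0,0,20],[4,0,0,0,0,0,20],[0,0,0,0,0,0,20],[0,0,0,0,0,0,20],[0,0,0,0,0,0,20],[0,0,0,0,0,0,20]],
  ],
)

```text
time_s: 17.9
position: [0.5941, 0.1812, 0.0708]
tool_rot: [0.996, 1.57, 0.268]
wrist_force: [-0.5, 0.1, 2.3]
grip_width: 0.0346
```

Emit:
drive_tool(
  targets=[
    [[0.5,0,0,0,0,0,45],[0,0,0,0,0,0,60],[0,0,0,0,0,0,70],[0,0,0,0,0,0,70],[-15,0,0,0,0,0,70],[-35,0,0,0,0,0,70],[-40,0,0,0,0,0,70],[-20,0,0,0,0,0,70],[-10,0,0,0,0,0,70],[0,0,0,0,0,0,70]],
  ],
)

```text
time_s: 19.15
position: [0.5935, 0.1808, 0.1897]
tool_rot: [-0.687, 1.571, -1.415]
wrist_force: [-0.1, -0.1, -0.4]
grip_width: 0.0702
```

Emit:
drive_tool(
  targets=[
    [[0,-15.1,13.1,0.1693,0,0,80],[0,-26.5,32.5,0.1693,0,0,80],[0,-22.7,40,0.1693,0,0,80],[0,-15.6,43.3,0.1693,0,0,80],[0,-8.1,45.3,0.1693,0,0,80],[0,-0.3,44,0.1693,0,0,80],[0,6.8,41.4,0.1693,0,0,80],[0,10.4,30.3,0.1693,0,0,80],[0,9.6,17.5,0.1693,0,0,80],[0,6.2,7.8,0,0,0,80]],
  ],
)

```text
time_s: 20.4
position: [0.5888, -0.1681, 0.1881]
tool_rot: [-0.842, 1.568, -3.093]
wrist_force: [0.2, -0.2, 0.3]
grip_width: 0.0802
```

Emit:
drive_tool(
  targets=[
    [[0,0,0,0,0,0,80],[20,0,0,0,0,0,80],[20,0,0,0,0,0,80],[10,0,0,0,0,0,80],[0,0,0,0,0,0,80],[0,0,0,0,0,0,80],[0,0,0,0,0,0,80],[0,0,0,0,0,0,80],[0,0,0,0,0,0,80],[0,0,0,0,0,0,80]],
  ],
)

```text
time_s: 21.65
position: [0.5899, -0.1669, 0.1399]
tool_rot: [1.709, 1.571, -0.542]
wrist_force: [0.2, -0.6, -0.2]
grip_width: 0.0798
```

```bash
python3 go.py .5901 -.1669 w5; python3 - <<'E'
import cv2
cv2.imwrite("pics/w5b.png",cv2.imread("pics/w5.png"))
E
```

```text
[[ 0.     0.777 -0.629]
 [-0.    -0.629 -0.777]
 [-1.     0.    -0.   ]] [ 0.5899 -0.1669  0.1399]
dy,dz mm [ 0.2 -0.1]
[]
```

View pics/w5.png

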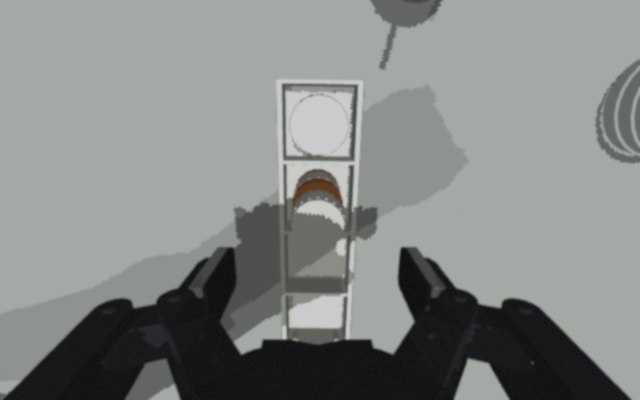

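The picture shows bottles 3 and 4 still standing, with bottle_3 at column 318, centred between the jaws.

Emit:
drive_tool(
  targets=[
    [[30,0,0,0,0,0,80],[25,0,0,0,0,0,80],[12,0,0,0,0,0,80],[5.5,0,0,0,0,0,80],[0,0,0,0,0,0,50],[0,0,0,0,0,0,20],[0,0,0,0,0,0,20],[0,0,0,0,0,0,20],[0,0,0,0,0,0,20],[0,0,0,0,0,0,20]],
  ],
)

```text
time_s: 23.0
position: [0.5906, -0.167, 0.0683]
tool_rot: [1.954, 1.569, -0.297]
wrist_force: [-0.1, -0.5, 6.4]
grip_width: 0.0349
```

Emit:
drive_tool(
  targets=[
    [[0,0,0,0,0,0,20],[-10,0,0,0,0,0,20],[-25,0,0,0,0,0,20],[-35,0,0,0,0,0,20],[-35,0,0,0,0,0,20],[-25,0,0,0,0,0,20],[-10,0,0,0,0,0,20],[0,0,0,0,0,0,20],[0,0,0,0,0,0,20],[0,0,0,0,0,0,20]],
  ],
)

```text
time_s: 24.25
position: [0.5892, -0.1667, 0.206]
tool_rot: [-1.16, 1.569, 2.872]
wrist_force: [1.0, -0.5, -1.3]
grip_width: 0.0351
```

Emit:
drive_tool(
  targets=[
    [[0,-17.1,-16.8,-0.1693,0,0,20],[0,-25.8,-35.7,-0.1693,0,0,20],[0,-22,-44.9,-0.1693,0,0,20],[0,-14.2,-48,-0.1693,0,0,20],[0,-5.9,-49.7,-0.1693,0,0,20],[0,2.6,-49.9,-0.1693,0,0,20],[0,10.5,-46.8,-0.1693,0,0,20],[0,15.2,-37,-0.1693,0,0,20],[0,13.8,-22,-0.1693,0,0,20],[0,6.7,-7.5,0,0,0,20]],
  ],
)

```text
time_s: 25.5
position: [0.5443, 0.2243, 0.2066]
tool_rot: [-2.872, 1.569, 2.684]
wrist_force: [0.1, -0.5, -1.2]
grip_width: 0.0348
```

Emit:
drive_tool(
  targets=[
    [[0,0,0,0,0,0,20],[20,0,0,0,0,0,20],[20,0,0,0,0,0,20],[15,0,0,0,0,0,20],[5,0,0,0,0,0,20],[0,0,0,0,0,0,20],[0,0,0,0,0,0,20],[0,0,0,0,0,0,20],[0,0,0,0,0,0,20],[0,0,0,0,0,0,20]],
  ],
)

```text
time_s: 26.75
position: [0.5452, 0.2227, 0.1475]
tool_rot: [0.843, 1.57, 0.115]
wrist_force: [0.6, 0.9, -1.0]
grip_width: 0.035
```

```bash
python3 go.py .5452 .2227 w6
```

```text
[[ 0.     0.665  0.747]
 [ 0.     0.747 -0.665]
 [-1.     0.     0.   ]] [0.5452 0.2227 0.1475]
dy,dz mm [-0. -0.]
[([319.0, 185.0], 0.83, [0.546, 0.2257]), ([315.0, 118.0], 0.67, [0.4963, 0.2654])]
```

On target, and the fresh cell reading agrees within 3 mm. Lowering.

Emit:
drive_tool(
  targets=[
    [[20,0,0,0,0,0,20],[25,0,0,0,0,0,20],[15,0,0,0,0,0,20],[8,0,0,0,0,0,20],[5,0,0,0,0,0,20],[4,0,0,0,0,0,20],[0,0,0,0,0,0,20],[0,0,0,0,0,0,20],[0,0,0,0,0,0,20],[0,0,0,0,0,0,20]],
  ],
)

```text
time_s: 28.1
position: [0.5457, 0.223, 0.0709]
tool_rot: [1.074, 1.569, 0.346]
wrist_force: [0.4, -0.4, 3.9]
grip_width: 0.0349
```

Emit:
drive_tool(
  targets=[
    [[0.5,0,0,0,0,0,45],[0,0,0,0,0,0,60],[0,0,0,0,0,0,70],[0,0,0,0,0,0,70],[-15,0,0,0,0,0,70],[-35,0,0,0,0,0,70],[-40,0,0,0,0,0,70],[-20,0,0,0,0,0,70],[-10,0,0,0,0,0,70],[0,0,0,0,0,0,70]],
  ],
)

```text
time_s: 29.35
position: [0.5451, 0.2225, 0.1897]
tool_rot: [-0.458, 1.571, -1.186]
wrist_force: [0.0, 0.4, -0.9]
grip_width: 0.0701
```

Emit:
drive_tool(
  targets=[
    [[0,-11.3,16.5,0.1693,0,0,80],[0,-17.5,38.2,0.1693,0,0,80],[0,-11.8,44.5,0.1693,0,0,80],[0,-4.2,45.8,0.1693,0,0,80],[0,3.6,45.9,0.1693,0,0,80],[0,11.3,44.6,0.1693,0,0,80],[0,17,38.4,0.1693,0,0,80],[0,18.8,28.3,0.1693,0,0,80],[0,13.7,14.6,0.1693,0,0,80],[0,8,6,0,0,0,80]],
  ],
)

```text
time_s: 30.6
position: [0.6295, -0.1203, 0.1879]
tool_rot: [-0.746, 1.568, -2.997]
wrist_force: [-0.5, -0.1, -1.0]
grip_width: 0.0797
```

Emit:
drive_tool(
  targets=[
    [[0,0,0,0,0,0,80],[20,0,0,0,0,0,80],[20,0,0,0,0,0,80],[10,0,0,0,0,0,80],[0,0,0,0,0,0,80],[0,0,0,0,0,0,80],[0,0,0,0,0,0,80],[0,0,0,0,0,0,80],[0,0,0,0,0,0,80],[0,0,0,0,0,0,80]],
  ],
)

```text
time_s: 31.85
position: [0.6303, -0.119, 0.1399]
tool_rot: [1.745, 1.571, -0.507]
wrist_force: [-0.4, -0.5, -0.8]
grip_width: 0.08
```

```bash
python3 go.py .6303 -.1189 w7
```

```text
[[ 0.     0.777 -0.629]
 [-0.    -0.629 -0.777]
 [-1.     0.    -0.   ]] [ 0.6303 -0.119   0.1399]
dy,dz mm [-0.1 -0.1]
[]
```

View pics/w7.png

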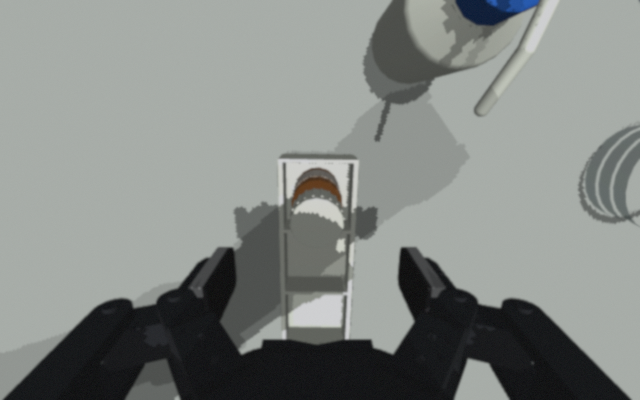

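The jaws are centred on bottle_4 (column 318). The wash bottle's spout tip at (483,110) is about 7 cm to the side, clear of the gripper, and the exit path leads away from it.

Emit:
drive_tool(
  targets=[
    [[30,0,0,0,0,0,80],[25,0,0,0,0,0,80],[12,0,0,0,0,0,80],[5.5,0,0,0,0,0,80],[0,0,0,0,0,0,50],[0,0,0,0,0,0,20],[0,0,0,0,0,0,20],[0,0,0,0,0,0,20],[0,0,0,0,0,0,20],[0,0,0,0,0,0,20]],
  ],
)

```text
time_s: 33.2
position: [0.6309, -0.119, 0.0683]
tool_rot: [2.066, 1.569, -0.185]
wrist_force: [-0.9, -0.2, 5.7]
grip_width: 0.0353
```

Emit:
drive_tool(
  targets=[
    [[0,0,0,0,0,0,20],[-10,0,0,0,0,0,20],[-25,0,0,0,0,0,20],[-35,0,0,0,0,0,20],[-35,0,0,0,0,0,20],[-25,0,0,0,0,0,20],[-10,0,0,0,0,0,20],[0,0,0,0,0,0,20],[0,0,0,0,0,0,20],[0,0,0,0,0,0,20]],
  ],
)

```text
time_s: 34.45
position: [0.6296, -0.1189, 0.2059]
tool_rot: [-1.066, 1.569, 2.966]
wrist_force: [-0.2, 1.1, -0.1]
grip_width: 0.0352
```

Emit:
drive_tool(
  targets=[
    [[0,-20.4,-12.6,-0.1693,0,0,20],[0,-34.5,-30.5,-0.1693,0,0,20],[0,-32.6,-40.5,-0.1693,0,0,20],[0,-25.3,-45.4,-0.1693,0,0,20],[0,-17.3,-49,-0.1693,0,0,20],[0,-8.8,-51.3,-0.1693,0,0,20],[0,0,-50,-0.1693,0,0,20],[0,7.1,-41.4,-0.1693,0,0,20],[0,8.6,-24.5,-0.1693,0,0,20],[0,4.9,-8.7,0,0,0,20]],
  ],
)

```text
time_s: 35.7
position: [0.4956, 0.2659, 0.2068]
tool_rot: [-2.82, 1.569, 2.736]
wrist_force: [-0.2, -0.5, -0.7]
grip_width: 0.0348
```

Emit:
drive_tool(
  targets=[
    [[0,0,0,0,0,0,20],[20,0,0,0,0,0,20],[20,0,0,0,0,0,20],[15,0,0,0,0,0,20],[5,0,0,0,0,0,20],[0,0,0,0,0,0,20],[0,0,0,0,0,0,20],[0,0,0,0,0,0,20],[0,0,0,0,0,0,20],[0,0,0,0,0,0,20]],
  ],
)

```text
time_s: 36.95
position: [0.4967, 0.2644, 0.1475]
tool_rot: [0.857, 1.57, 0.129]
wrist_force: [0.4, -0.7, -0.9]
grip_width: 0.0351
```

```bash
python3 go.py .4968 .2648 w8
```

```text
[[ 0.     0.665  0.747]
 [ 0.     0.747 -0.665]
 [-1.     0.     0.   ]] [0.4967 0.2644 0.1475]
dy,dz mm [ 0.4 -0.2]
[([319.0, 187.0], 0.96, [0.4987, 0.2661])]
```

Aligned within about 2.5 mm. Lowering and releasing, then lifting clear for the final check.

Emit:
drive_tool(
  targets=[
    [[20,1,0,0,0,0,20],[25,0,0,0,0,0,20],[15,0,0,0,0,0,20],[8,0,0,0,0,0,20],[5,0,0,0,0,0,20],[4,0,0,0,0,0,20],[0,0,0,0,0,0,20],[0,0,0,0,0,0,20],[0,0,0,0,0,0,20],[0,0,0,0,0,0,20]],
  ],
)

```text
time_s: 38.3
position: [0.4978, 0.2654, 0.0708]
tool_rot: [1.139, 1.569, 0.411]
wrist_force: [0.2, -0.3, 5.4]
grip_width: 0.035
```

Emit:
drive_tool(
  targets=[
    [[0.5,0,0,0,0,0,45],[0,0,0,0,0,0,60],[0,0,0,0,0,0,70],[0,0,0,0,0,0,70],[-20,0,0,0,0,0,70],[-45,0,0,0,0,0,70],[-50,0,0,0,0,0,70],[-40,0,0,0,0,0,70],[-20,0,0,0,0,0,70],[-8,0,0,0,0,0,70]],
  ],
)

```text
time_s: 39.55
position: [0.4974, 0.2651, 0.2539]
tool_rot: [0.837, 1.569, 0.109]
wrist_force: [0.5, -0.4, -0.3]
grip_width: 0.0699
```

```bash
python3 - <<'E'
from h import *
d=cam("side");L=bot.landmark_of("side","bottle_1");print([back(d,[r["pixel"]],.0065)[0].round(4).tolist() for r in L])
a=cv2.resize(d["img"][80:,140:440,::-1],None,fx=1.3,fy=1.3)
d=cam("scene");b=cv2.resize(d["img"][120:300,220:480,::-1],None,fx=1.5,fy=1.5)
L=bot.landmark_of("scene","bottle_1");print([back(d,[r["pixel"]],.0065)[0].round(4).tolist() for r in L])
im=np.zeros((max(a.shape[0],b.shape[0]),a.shape[1]+b.shape[1],3),np.uint8)
im[:a.shape[0],:a.shape[1]]=a;im[:b.shape[0],a.shape[1]:]=b
cv2.imwrite("pics/end.png",im)
E
```

```text
[[0.5986, 0.1752], [0.4957, 0.267], [0.6447, 0.1343], [0.5502, 0.2132], [0.7714, -0.0572]]
[[0.6463, 0.136], [0.5074, 0.2738], [0.5449, 0.2186], [0.5954, 0.1806], [0.5433, 0.2216]]
```

View pics/end.png

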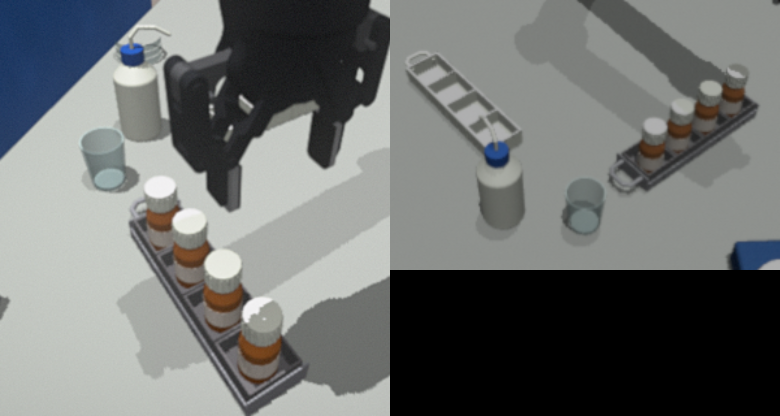

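The final views show all four bottles upright, one per cell. The white rack is empty, the wash bottle and beaker are untouched, and the gripper is clear. Handing in.

```bash
python3 -c "
from rig import bot
print(bot.finish_job())"
```

```text
the job is handed in; nothing more can be done
None
```

I moved all four bottles by their caps from the white rack into the steel rack, in the same order: bottle_1 at the loop-handle end through bottle_4 at the far end. It took about 40 s of robot time, and the highest wrist force I read was about 7 N.

- **Final pictures:** the side and scene views show all four bottles upright, one to a cell. The white rack is empty, and the wash bottle and beaker stand where they were.
- **Position checks:** at release, the arm was within about 3 mm of the cell centres for bottles 2–4. Bottle_1 went in about 3–4 mm off centre, because I refined the cell positions only after placing it; the clearance is 8 mm.
- **Disagreements:** the last network readings were up to about 13 mm from the release positions, mostly less. One was a duplicate, and another marked the wash bottle as a sample bottle. I relied on the pictures and the arm's own readings instead.
- **Not checked directly:** I judged that each bottle stands flat on its cell floor from the release height and the pictures.

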